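# Scribe a line along the straightedge, then lift the straightedge clear and hold it level

## Task

Take the scratch awl from the tool stand and draw its point slowly and close along the straightedge's steel edge, touching the board all the way, from the end with the hanging hole right through to the square end, without pushing the straightedge out of place. Put the awl back upright in a socket of the stand, then take the straightedge by its grip bar, lift it straight off the board without dragging it to about a hand's width (10 cm) above the board, and finish while holding it there over the board, steady and level, so that the line can be checked. Leave everything else where it is.

Things in the scene. Friction and masses are not known exactly. Their poses are not given: they have to be found in the camera images.
- straightedge: safety straightedge lying loose on the board, 0.25 to 0.45 kg, balanced: aluminium strip 300 long (its y), 50 wide (x), 4 thick, with an 8 wide steel insert behind a thin dark groove along its +x edge (the edge to scribe along, on the side away from the robot), a 14 mm hanging hole at its +y end and a raised black grip bar along it. Origin: centre of the underside, z up
- grip_bar (a point): centre of the straightedge's black grip bar: bar 120 long (along the straightedge's y), 18 wide, 26 high, its top 40 and its underside 14 above the straightedge's underside; this point is 27 above that underside; same axes as the straightedge
- edge_hole_end (a point): the corner of the steel edge at the hanging-hole end, at the underside (board level): start of the line
- edge_square_end (a point): the corner of the steel edge at the other, square end, at the underside (board level): end of the line
- board: flat brown stiffener board 240 (its x) by 360 (its y) by 4 thick, fast on the cutting mat; origin at the centre of its underside, 3 above the table. The straightedge lies on it, lengthwise along the board's y
- awl: scratch awl, 50 to 80 g, 118 long, standing point down, loose, in a socket of the stand. Steel needle 4 in diameter (2.4 at the point) and 12 mm brass ferrule over the lowest 55; then a stout pale wooden haft with a flared foot 34 in diameter and 7 high, above it a cylinder 25 in diameter up to 109 above the point, and a domed top (the stoutest tool there). Origin at the point, z towards the haft
- awl_point (a point): the point of the awl, at its body origin
- awl_haft (a point): place to grip the awl: on its axis, on the haft, 88 above the point
- stand: dark wooden tool stand, fixed: block 220 (its x) by 62 (its y) by 62 high, with a row of four round sockets 18 wide, 56 deep at x = -78, -26, 26, 78 mm, y = 0; origin at the centre of its underside, 3 above the table. The awl's haft rests on the block's top, its point in a socket 7 above the block's underside
- beveller: bystander standing in the stand: tool with a slim straight dark wooden handle 21 in diameter, top 137 above the stand's underside; origin at its lower end
- punch: bystander standing in the stand: plain steel rod 15 in diameter, top 118 above the stand's underside; origin at its lower end
- weight_a: bystander: round steel pattern weight, 44 in diameter, 28 high, on the board's robot-side corner; origin under its centre
- weight_b: bystander: a second such pattern weight on the board's other robot-side corner; origin under its centre
- mallet: bystander: wooden mallet lying on the mat, head 66 in diameter, 85 long; origin under the head
- hammer: bystander: steel hammer 280 long lying on the mat; origin under it
- jar: bystander: glass jar with a red lid, 72 in diameter, 85 high; origin under its centre
- buckle: bystander: flat steel buckle 46 by 56, 6 thick, lying on the mat; origin under its centre

How it is judged:
By the outcome, as a careful person would: the job done as asked, in the order asked, and still so for the second after the job is handed in, while the arm keeps its last pose, push and grip.
It also fails if it takes over 72 s, if anything falls off the work surface, if the arm or the gripper's body presses on something with over 40 N, if the wrist force passes 120 N, or if a joint passes its speed limit or range.

## Robot

A 6-joint arm with a two-finger parallel gripper is mounted at the origin on the work surface. World frame = base frame: x ahead of the robot, y to its left, z up, the work surface at z = 0. Lengths are in m, angles in rad, forces in N, time in s.
With the tool pointing down it reaches from about 0.25 to 0.725 m from the base axis. Payload 4 kg.
Tool frame: the origin (TCP) lies at the very end of the fingers, on their centre line; the grasp point (between the pads) lies 19 mm behind it (env.tcp_to_grasp is the distance from the TCP to the grasp point, in m); z points along the fingers, y is the line along which they close (so a half turn about z gives the same grasp; the last joint's range is limited). The gripper opens to 85 mm and grips with 20 to 120 N. Pads are 22 mm wide; open, the fingers measure 114 mm over their backs; the gripper's body (76 mm by 85 mm) begins 54 mm behind the grasp point. The pads swing forward as they close: fully open they stand 13 mm farther back than shut.
Start: joints at [-1.318, 0.241, 0.005, 1.335, 0, 1.571], TCP at [0.125, -0.484, 0.231] pointing down, gripper open.
Joint ranges: [-2.72, 2.72], [-1.05, 1.87], [-1.09, 1.28], [-1.99, 2.15], [-1.42, 1.44], [-3.14, 3.14]. Speed limits (rad/s): [2.79, 2.79, 3.14, 3.14, 3.14, 3.14].

## Interface

Orientations are given as a unit quaternion [x, y, z, w].
In Python, from station import env gives the robot as it stands.
- The arm moves only by the tool jog_arm, never from a script. Its argument "targets" is a list of rows, each a list of 7 numbers: the turn, a rotation vector about the tool's x, y, z in units of 6 degrees (1.0 is 6 degrees), then the shift along the tool's x, y, z in units of 0.04 m (1.0 is 0.04 m), then the opening, from -1 (shut) to 1 (fully open). A call has 1 to 8 rows; each row shifts and turns the commanded pose from where the row before left it, along the tool's axes as they then stand; what a row does not reach is not made up. A row lasts 1/12 s, in which the tool goes at most 41.7 mm and 7.16 degrees, less where a joint would pass 70% of its speed; a pose out of reach is approached as far as the arm can. A call with a number of a shift or a turn outside -1 to 1 is refused whole. A call with a gripper value outside its range is refused whole. The fingers move at their own pace and stop on an object; "squeeze" is the grip in N (left out, the last holds). Time passes only in rows, so rows that do not move let the fingers close. It gives the time, the measured TCP pose, the force, the opening and the grip force at its end, in the units of the state.
- env.state(): the state, without advancing time (a new reading comes with each control period).
- env.capture(name): name is "scene" or "top" or "wrist"; returns a dict with "frame" (420x560x3 uint8, red, green, blue), "fx", "fy", "cx", "cy" (pixels), "view" (4x4, takes a point from world to camera coordinates); the wrist camera has in their place "tool_from_camera" (4x4, takes a point from camera to tool coordinates, whose origin is the TCP and whose axes are the flange's). Camera axes: x right, y down, z forward; pixel columns grow to the right and rows downward; lengths in m; the calibration is good to about 2 mm. A picture is of the moment at which its call begins: read the wrist's pose just before it. There is no depth.
- env.hand_in(): hands the job in; it is judged then, once.
The state is a dict: "time": time; "joint_positions": joint angles; "dq": joint speeds; "joint_efforts": joint torques, N m; "tcp_pos": TCP position; "orientation": TCP orientation; "wrist_force": force on the tool from outside, world axes, zero at the start; "wrist_torque": the same for the moment, N m; "opening": opening from 0.0 (shut) to 1.0 (fully open); "finger_force": force on a finger pad.
Only numpy, scipy, OpenCV 4.12 (cv2) and the standard library are available. Lean on these libraries where they do the work, as an engineer would, in place of code of your own. Each camera call takes 0.05 s, during which the arm holds its last target. There are 200 camera calls.

## Working session

There is one attempt and no reset: what is moved stays moved. The work goes in short steps, Python scripts to look and compute and a tool call to move; the robot and the scene stay as the last step left them, time stands still between calls to the robot, and variables do not carry over. Pictures are saved under pics/ and viewed, at most 12 in all, crops included, and the job is handed in when it is done.

Besides the shell and the picture viewer there is one more tool, called after "Call:" as name(argument=value, ...) on one line, values as JSON. jog_arm: Moves the arm, as the interface text tells. Shifts and turns lie within -1 to 1; 1 stands for 0.04 m of shift or 6 degrees of turn. Its arguments: {"type":"object","properties":{"targets":{"type":"array"},"squeeze":{"type":"number"}},"required":["targets"]}

```bash
ls; mkdir -p pics; python3 - <<'E'
from station import env
import cv2,pickle
s=env.state();print(s)
d={}
for n in("scene","top","wrist"):
    c=env.capture(n);d[n]=c;cv2.imwrite(f"pics/{n}0.png",c["frame"][:,:,::-1])
    print(n,{k:v for k,v in c.items() if k!="frame"})
pickle.dump(d,open("c0.pkl","wb"))
E
```

```text
pics
{'time': 0.0, 'joint_positions': array([-1.31800609e+00,  2.41456113e-01,  3.71496329e-03,  1.33516907e+00,
        8.26942232e-05,  1.57081745e+00]), 'dq': array([ 0.00111301, -0.0006046 , -0.00024746,  0.00228934,  0.00242521,
        0.00122127]), 'joint_efforts': array([ 1.14012655e-03, -3.72320545e+01,  2.52405810e+01,  1.70166849e-02,
       -1.01481717e-04, -1.46218201e-05]), 'tcp_pos': array([ 0.12492125, -0.48349785,  0.23038786]), 'orientation': array([ 9.92023547e-01,  1.26048255e-01, -9.22312315e-05, -1.05372540e-03]), 'wrist_force': array([-0.55934284, -0.34913   , -0.64895725]), 'wrist_torque': array([ 0.00883509, -0.00013241, -0.02329585]), 'finger_force': 0.0, 'opening': 1.001007386554177}
scene {'fx': 386.50220038626463, 'fy': 386.50220038626463, 'cx': 272.24575681116676, 'cy': 210.51698940430057, 'view': array([[ 0.61559897,  0.78804805,  0.00426373, -0.40652542],
       [ 0.6458023 , -0.50136547, -0.57582294, -0.27519245],
       [-0.45163846,  0.35722954, -0.8175633 ,  1.44947305],
       [ 0.        ,  0.        ,  0.        ,  1.        ]])}
top {'fx': 502.26908330011014, 'fy': 502.26908330011014, 'cx': 275.04824369555536, 'cy': 204.30540003536015, 'view': array([[-0.00755446, -0.99961347,  0.02675537,  0.04502761],
       [-0.98151641,  0.00229569, -0.19136421,  0.56996717],
       [ 0.19122882, -0.02770649, -0.98115437,  1.1563741 ],
       [ 0.        ,  0.        ,  0.        ,  1.        ]])}
wrist {'fx': 313.1750475048879, 'fy': 313.1750475048879, 'cx': 273.8894350016812, 'cy': 208.80977124485625, 'tool_from_camera': array([[-6.88308094e-04, -9.45008192e-01, -3.27045936e-01,
         8.59813261e-02],
       [ 9.99999664e-01, -7.95923582e-04,  1.95221632e-04,
         5.67044077e-04],
       [-4.44789614e-04, -3.27045691e-01,  9.45008422e-01,
        -1.42857324e-01],
       [ 0.00000000e+00,  0.00000000e+00,  0.00000000e+00,
         1.00000000e+00]])}
```

View pics/top0.png

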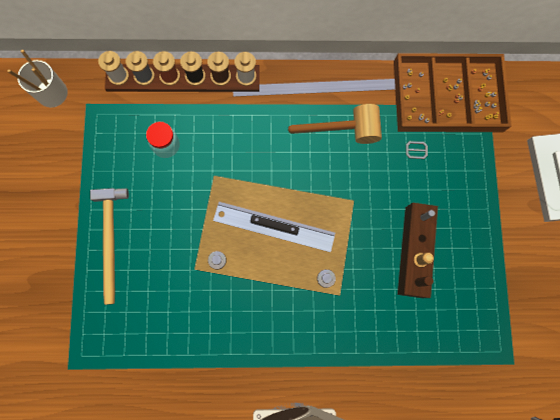

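View pics/scene0.png

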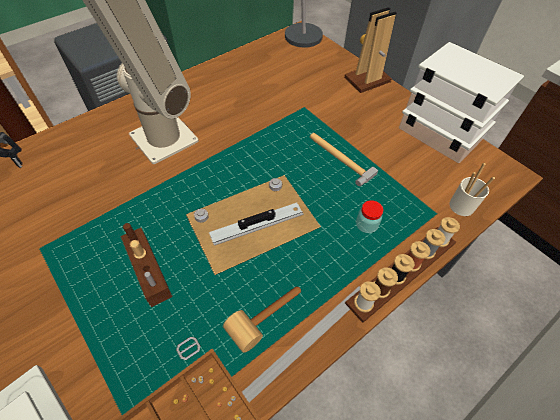

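```bash
cat > h.py <<'E'
import numpy as np,cv2
from scipy.spatial.transform import Rotation as R
def cam(c,s=None):
    "returns camera pose (R,t) world_from_camera"
    if "view" in c: M=np.linalg.inv(c["view"])
    else:
        T=np.eye(4);T[:3,:3]=R.from_quat(s["orientation"]).as_matrix();T[:3,3]=s["tcp_pos"];M=T@c["tool_from_camera"]
    return M
def ray(c,uv,s=None):
    M=cam(c,s);d=M[:3,:3]@np.array([(uv[0]-c["cx"])/c["fx"],(uv[1]-c["cy"])/c["fy"],1]);return M[:3,3],d/np.linalg.norm(d)
def onz(c,uv,z,s=None):
    o,d=ray(c,uv,s);return o+d*(z-o[2])/d[2]
def proj(c,p,s=None):
    q=np.linalg.inv(cam(c,s))@np.append(p,1);return np.array([c["fx"]*q[0]/q[2]+c["cx"],c["fy"]*q[1]/q[2]+c["cy"]])
def tri(rays):
    A=0;b=0
    for o,d in rays:
        P=np.eye(3)-np.outer(d,d);A=A+P;b=b+P@o
    p=np.linalg.solve(A,b);return p,[np.linalg.norm((np.eye(3)-np.outer(d,d))@(p-o)) for o,d in rays]
def blobs(f,lo,hi,roi,amin=30):
    "HSV mask in roi (u0,v0,u1,v1): list of (area, centroid, contour) full-image px"
    u0,v0,u1,v1=roi;h=cv2.cvtColor(f,cv2.COLOR_RGB2HSV)[v0:v1,u0:u1]
    m=cv2.inRange(h,np.array(lo),np.array(hi));cs,_=cv2.findContours(m,cv2.RETR_EXTERNAL,cv2.CHAIN_APPROX_NONE)
    o=[]
    for k in cs:
        a=cv2.moments(k)
        if a["m00"]>=amin:o.append((a["m00"],np.array([a["m10"]/a["m00"]+u0,a["m01"]/a["m00"]+v0]),k+np.array([[u0,v0]])))
    return sorted(o,key=lambda t:-t[0])
E
python3 - <<'E'
import pickle;from h import *
d=pickle.load(open("c0.pkl","rb"));T,S=d["top"],d["scene"]
for n,c,roi in(("top",T,(205,190,345,260)),("sc",S,(195,190,310,250))):
    b=blobs(c["frame"],(90,10,120),(130,120,255),roi,100)
    for a,ce,k in b[:3]:print(n,"strip",a,ce,cv2.boxPoints(cv2.minAreaRect(k)).tolist())
    b=blobs(c["frame"],(0,0,0),(180,255,60),roi,60)
    for a,ce,k in b[:2]:print(n,"bar",a,ce,cv2.minAreaRect(k))
for n,c,roi in(("top",T,(405,240,445,275)),("sc",S,(120,230,160,270))):
    b=blobs(c["frame"],(10,60,150),(25,200,255),roi,10)
    for a,ce,k in b[:3]:print(n,"awl",a,ce,cv2.boundingRect(k))
for uv in((427,258),(421,282),(431,213)):print(onz(T,uv,.12).round(4))
r=[cv2.resize(T["frame"][195:305,390:450],None,fx=4,fy=4,interpolation=2),cv2.resize(S["frame"][215:310,110:180],None,fx=4.6316,fy=4.6316,interpolation=2)]
r=[x[:437] for x in r];h=min(x.shape[0] for x in r)
cv2.imwrite("pics/crop0.png",np.hstack([x[:h] for x in r])[:,:,::-1])
E
```

```text
top strip 2192.0 [273.98380474 226.41218066] [[213.40643310546875, 220.21597290039062], [218.42279052734375, 201.48822021484375], [334.65484619140625, 232.621826171875], [329.63848876953125, 251.34957885742188]]
top bar 248.0 [274.9422043  225.13575269] ((274.2240905761719, 224.6597900390625), (48.31174850463867, 7.472216606140137), 14.931416511535645)
sc bar 263.0 [256.11850444 218.95247148] ((256.3685607910156, 219.06471252441406), (9.449861526489258, 37.944828033447266), 70.90650939941406)
top awl 72.0 [427.92361111 257.40972222] (423, 253, 11, 10)
top awl 34.5 [417.29468599 259.8115942 ] (414, 253, 12, 14)
sc awl 104.5 [136.45135566 248.95374801] (130, 240, 16, 19)
[ 0.4336 -0.2969  0.12  ]
[ 0.3803 -0.2799  0.12  ]
[ 0.5363 -0.313   0.12  ]
```

View pics/crop0.png

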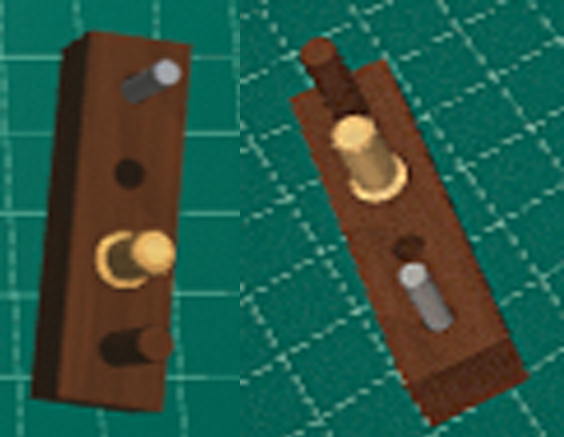

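The crops show, from far to near: punch, empty socket (top px 422,238), awl (dome px 428,258 top / 134.6,243.7 scene) and beveller (428,281).

```bash
python3 - <<'E'
import pickle;from h import *
d=pickle.load(open("c0.pkl","rb"));T,S=d["top"],d["scene"]
for n,a,b in(("awl",(428.2,258),(134.6,243.7)),("sock",(422.2,238.2),(146.5,268.3)),("punch",(431.7,213),(147.4,274.4)),("bev",(428.5,280.7),(126.8,225.8)),("bar",(274.5,224.5),(256.3,218.5))):
    p,e=tri([ray(T,a),ray(S,b)]);print(n,p.round(4),np.round(e,4))
for uv in((213.4,220.2),(218.4,201.5),(334.7,232.6),(329.6,251.3)):print(onz(T,uv,.011).round(4))
E
```

```text
awl [ 0.4344 -0.3008  0.1142] [0.0008 0.0008]
sock [ 0.4865 -0.3084  0.0576] [0.0009 0.0009]
punch [ 0.5378 -0.3162  0.1131] [0.0008 0.0008]
bev [ 0.3827 -0.2923  0.1328] [0.0004 0.0004]
bar [0.5247 0.0431 0.0299] [0.0002 0.0002]
[0.5389 0.1939 0.011 ]
[0.5861 0.1822 0.011 ]
[ 0.5068 -0.1065  0.011 ]
[ 0.4605 -0.0925  0.011 ]
```

```bash
cat >> h.py <<'E'
def plan(s,p,head):
    "turn (units) needed, then shift (units) in the turned tool frame, for a tool pointing down with tool x at head deg"
    Rt=R.from_matrix(np.array([[np.cos(np.radians(head)),np.sin(np.radians(head)),0],[np.sin(np.radians(head)),-np.cos(np.radians(head)),0],[0,0,-1]]).T)
    Rc=R.from_quat(s["orientation"]);t=(Rc.inv()*Rt).as_rotvec(degrees=True)/6
    d=Rt.inv().apply(np.array(p)-s["tcp_pos"])/.04
    print("t",s["time"].__round__(2),"turn",t.round(3),"shift",d.round(3),"n",round(np.linalg.norm(d),2),"tcp",s["tcp_pos"].round(4),"open",round(s["opening"],3))
E
python3 - <<'E'
from station import env;from h import *
plan(env.state(),(.434,-.301,.22),-8.8)
E
```

```text
t 0.15 turn [-1.500e-02  3.000e-03  3.881e+00] shift [ 6.937 -5.695  0.266] n 8.98 tcp [ 0.1249 -0.4837  0.2306] open 0.999
```

Call:
jog_arm(targets=[[0,0,0.97,0,0,0.066,1],[0,0,0.97,0,0,0.066,1],[0,0,0.97,0,0,0.066,1],[0,0,0.97,0,0,0.066,1],[0,0,0,0.7,-0.57,0,1],[0,0,0,0.7,-0.57,0,1],[0,0,0,0.7,-0.57,0,1],[0,0,0,0.7,-0.57,0,1]])

```text
time: 0.82
tcp_pos: [0.2504, -0.4101, 0.2204]
orientation: [0.997, -0.077, -0.0, -0.0]
wrist_force: [-0.3, -1.0, -0.1]
opening: 1.0
finger_force: 0.0
```

Call:
jog_arm(targets=[[0,0,0,0.7,-0.57,0,1],[0,0,0,0.7,-0.57,0,1],[0,0,0,0.7,-0.57,0,1],[0,0,0,0.7,-0.57,0,1],[0,0,0,0.7,-0.57,0,1],[0,0,0,0.6,-0.57,0,1],[0,0,0,0,0,0,1],[0,0,0,0,0,0,1]])

```text
time: 1.48
tcp_pos: [0.4337, -0.2996, 0.2201]
orientation: [0.997, -0.075, -0.001, -0.0]
wrist_force: [-0.7, -0.1, -0.2]
opening: 0.999
finger_force: 0.0
```

```bash
python3 - <<'E'
from station import env;from h import *
import pickle
s=env.state();c=env.capture("wrist");pickle.dump((s,c),open("w1.pkl","wb"))
cv2.imwrite("pics/w1.png",c["frame"][:,:,::-1])
plan(s,(.434,-.301,.22),-8.8)
print(proj(c,(.434,-.301,.12),s))
E
```

```text
t 1.48 turn [-0.003  0.012  0.037] shift [0.012 0.033 0.001] n 0.03 tcp [ 0.4337 -0.2996  0.2201] open 0.999
[275.59323826 210.48314964]
```

View pics/w1.png

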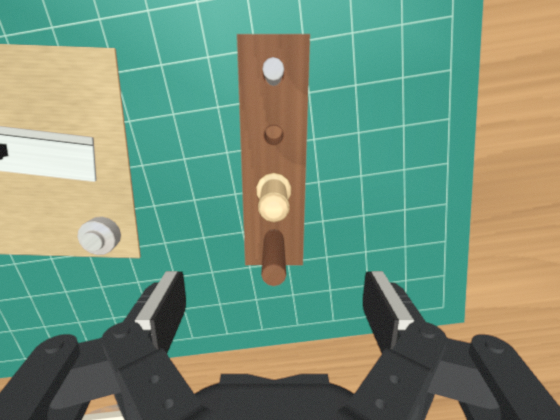

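The wrist view shows the awl dome at (274,206), foot about (274,188), and the row of sockets vertical in the image.

```bash
python3 - <<'E'
import pickle;from h import *
s,c=pickle.load(open("w1.pkl","rb"));T=pickle.load(open("c0.pkl","rb"))["top"]
f=c["frame"]
for a,ce,k in blobs(f,(10,60,185),(30,160,255),(250,165,300,230),10)[:3]:print(a,ce,cv2.boundingRect(k))
g=f[170:225,274];print([tuple(map(int,x)) for x in g[::2]])
print(onz(c,(273.9,206),.122,s),onz(c,(274,188.5),.07,s),tri([ray(c,(273.9,206),s),ray(T,(428.2,258))]))
print(onz(c,(274,132),.065,s),onz(c,(273,69),.12,s),onz(c,(273.5,274),.139,s))
E
```

```text
1230.5 [272.68508736 196.76852228] (256, 173, 35, 49)
[(150, 106, 76), (162, 124, 88), (241, 219, 174), (251, 231, 186), (244, 224, 180), (204, 180, 135), (201, 174, 130), (203, 175, 132), (202, 175, 131), (200, 174, 128), (202, 175, 130), (215, 190, 145), (231, 205, 157), (251, 229, 180), (255, 235, 186), (255, 235, 187), (255, 236, 193), (255, 237, 193), (255, 239, 192), (255, 244, 196), (255, 246, 198), (255, 242, 194), (255, 237, 187), (255, 233, 184), (243, 216, 169), (218, 190, 144), (160, 125, 90), (145, 105, 76)]
[ 0.4387218  -0.30030732  0.122     ] [ 0.43904209 -0.30045681  0.07      ] (array([ 0.43494129, -0.30081028,  0.1135107 ]), [np.float64(0.0013055527806939543), np.float64(0.0013055527806939532)])
[ 0.49132472 -0.30837689  0.065     ] [ 0.53972306 -0.31496819  0.12      ] [ 0.38658225 -0.29207423  0.139     ]
```

Call:
jog_arm(targets=[[0,0,0,0.1,0,0.7,1],[0,0,0,0,0,0.8,1],[0,0,0,0,0,0.8,1],[0,0,0,0,0,0.7,1],[0,0,0,0,0,0.5,1],[0,0,0,0,0,0,-0.2],[0,0,0,0,0,0,-0.3],[0,0,0,0,0,0,-0.4]], squeeze=60)

```text
time: 2.2
tcp_pos: [0.4368, -0.3028, 0.0821]
orientation: [0.997, -0.077, 0.001, 0.001]
wrist_force: [-0.1, -0.4, 0.5]
opening: 0.604
finger_force: 0.0
```

Call:
jog_arm(targets=[[0,0,0,0,0,0,-0.6],[0,0,0,0,0,0,-1],[0,0,0,0,0,0,-1],[0,0,0,0,0,0,-1],[0,0,0,0,0,0,-1],[0,0,0,0,0,0,-1]])

```text
time: 2.7
tcp_pos: [0.4378, -0.3025, 0.0828]
orientation: [0.997, -0.077, 0.002, 0.001]
wrist_force: [-0.9, -0.5, 6.1]
opening: 0.278
finger_force: 58.6
```

Call:
jog_arm(targets=[[0,0,0,0,0,-0.3,-1],[0,0,0,0,0,-0.5,-1],[0,0,0,0,0,-0.6,-1],[0,0,0,0,0,-0.6,-1],[0,0,0,0,0,-0.6,-1],[0,0,0,0,0,-0.3,-1],[0,0,0,0,0,0,-1],[0,0,0,0,0,0,-1]])

```text
time: 3.37
tcp_pos: [0.4371, -0.3018, 0.1975]
orientation: [0.997, -0.077, 0.001, 0.001]
wrist_force: [0.5, -0.0, -0.2]
opening: 0.28
finger_force: 58.8
```

```bash
python3 - <<'E'
from station import env;from h import *
import pickle
s=env.state();c=env.capture("wrist");t=env.capture("top");sc=env.capture("scene");pickle.dump((s,c,t,sc),open("w2.pkl","wb"))
print({k:np.round(s[k],4) for k in("tcp_pos","orientation","wrist_force","opening","finger_force")})
cv2.imwrite("pics/w2.png",c["frame"][:,:,::-1])
E
```

```text
{'tcp_pos': array([ 0.4371, -0.3018,  0.1975]), 'orientation': array([ 9.971e-01, -7.660e-02,  9.000e-04,  6.000e-04]), 'wrist_force': array([ 0.457 , -0.0388, -0.2237]), 'opening': np.float64(0.2796), 'finger_force': np.float64(58.7546)}
```

View pics/w2.png

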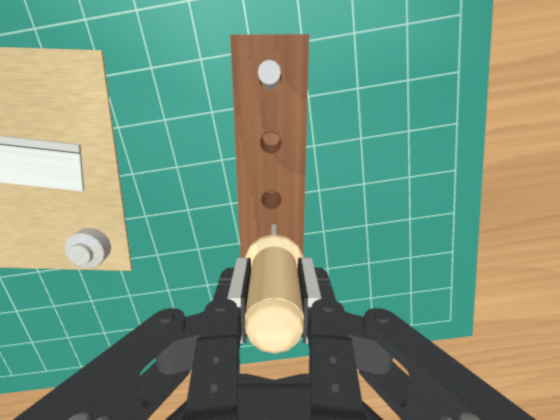

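The awl is held; its point shows at about (274,226) against the stand.

```bash
python3 - <<'E'
import pickle;from h import *
s,c,t,sc=pickle.load(open("w2.pkl","rb"))
f=c["frame"];print(f[218:240:2,266:284:2].sum(2)//3)
M=c["tool_from_camera"]
for z in(.070,.0725,.075):
    o=M[:3,3];d=M[:3,:3]@np.array([(274-c["cx"])/c["fx"],(226-c["cy"])/c["fy"],1]);print((o+d*(z-o[2])/d[2]).round(4))
u=np.array([.964,-.266]);w=np.array([.266,.964])
p=np.array([.5861,.1822])+.012*u
print("tip target",p);plan(s,(*p,.130),-15.4)
for uv in((80,151),(80.5,144.5)):print(onz(c,uv,.011,s))
E
```

```text
[[107 107 108 108 104 107 109 112 112]
 [107 110 111 110 102 108 110 112 114]
 [106 107 109 106 106 105 112 113 113]
 [105 106 108 128 149 118 109 113 114]
 [105 108 111 154 162 132 109 113 111]
 [106 107 111 159 160 132 110 116 115]
 [107 106 113 157 162 135 111 112 111]
 [105 105 113 157 161 136 109 110 112]
 [111 113 125 162 167 143 117 113 110]
 [156 170 178 192 198 183 173 161 156]
 [202 209 215 220 223 219 212 204 199]]
[-0.0009  0.      0.07  ]
[-0.0019  0.      0.0725]
[-0.0029  0.      0.075 ]
tip target [0.597668 0.179008]
t 3.37 turn [ 0.009 -0.019  1.103] shift [  0.679 -12.655   1.687] n 12.79 tcp [ 0.4371 -0.3018  0.1975] open 0.28
[ 0.50424189 -0.10731935  0.011     ]
[ 0.51058632 -0.11019433  0.011     ]
```

Call:
jog_arm(targets=[[0,0,0.55,0,0,0,-1],[0,0,0.55,0,0,0,-1],[0,0,0,0.1,-0.9,0,-1],[0,0,0,0.1,-0.9,0,-1],[0,0,0,0.1,-0.9,0,-1],[0,0,0,0.1,-0.9,0,-1],[0,0,0,0.1,-0.9,0,-1],[0,0,0,0.1,-0.9,0,-1]])

```text
time: 4.18
tcp_pos: [0.5119, -0.1158, 0.1953]
orientation: [0.993, -0.115, -0.001, -0.009]
wrist_force: [-0.1, -0.6, 0.3]
opening: 0.276
finger_force: 59.0
```

Call:
jog_arm(targets=[[0,0,0,0.1,-0.9,0,-1],[0,0,0,0.1,-0.9,0,-1],[0,0,0,0,-0.9,0.2,-1],[0,0,0,0,-0.9,0.4,-1],[0,0,0,0,-0.9,0.4,-1],[0,0,0,0,-0.9,0.5,-1],[0,0,0,0,-0.9,0.4,-1],[0,0,0,0,-0.9,0.4,-1]])

```text
time: 4.85
tcp_pos: [0.5434, 0.0289, 0.1219]
orientation: [0.998, -0.01, -0.002, -0.066]
wrist_force: [0.5, -0.3, -0.6]
opening: 0.277
finger_force: 58.9
```

Call:
jog_arm(targets=[[0,0,0,0,0,0,-1],[0,0,0,0,0,0,-1],[0,0,0,0,0,0,-1]])

```text
time: 5.1
tcp_pos: [0.5444, 0.0276, 0.124]
orientation: [0.998, -0.011, -0.001, -0.065]
wrist_force: [0.6, 0.3, -0.7]
opening: 0.28
finger_force: 58.9
```

```bash
python3 - <<'E'
from station import env;from h import *
import pickle
s=env.state();c=env.capture("wrist");pickle.dump((s,c),open("w3.pkl","wb"))
print({k:np.round(s[k],4) for k in("tcp_pos","orientation","wrist_force","opening","finger_force")})
cv2.imwrite("pics/w3.png",c["frame"][:,:,::-1])
E
```

```text
{'tcp_pos': array([0.5444, 0.0276, 0.124 ]), 'orientation': array([ 9.978e-01, -1.060e-02, -7.000e-04, -6.530e-02]), 'wrist_force': array([ 0.6437,  0.2817, -0.7338]), 'opening': np.float64(0.2797), 'finger_force': np.float64(58.8913)}
```

View pics/w3.png

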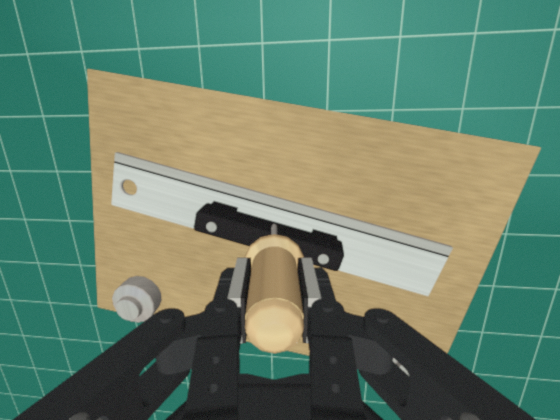

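The wrist view shows the whole straightedge from hole (129,187) to square end (440,270), but the tool tilted and stopped short; checking the joints.

```bash
python3 - <<'E'
from station import env;from h import *
s=env.state();print(s["joint_positions"].round(3));plan(s,(.5444,.0276,.16),-15.4)
print(R.from_quat(s["orientation"]).as_matrix().round(3))
E
```

```text
[-0.023  0.398 -0.067  1.107  0.131  3.141]
t 5.15 turn [-1.241  0.169  2.356] shift [-0.012 -0.004 -0.887] n 0.89 tcp [0.5448 0.0273 0.1245] open 0.279
[[ 1.    -0.022  0.001]
 [-0.022 -0.991  0.13 ]
 [-0.002 -0.13  -0.991]]
```

Joint 6 hit its limit. I'll use tool heading -105.4° (camera leading along the edge), turning the other way round.

Call:
jog_arm(targets=[[-0.62,0,0,0,0,-0.5,-1],[-0.63,0,0,0,0,-0.5,-1],[0,0,-1,0,0,0,-1],[0,0,-1,0,0,0,-1],[0,0,-1,0,0,0,-1],[0,0,-1,0,0,0,-1],[0,0,-1,0,0,0,-1],[0,0,-1,0,0,0,-1]])

```text
time: 5.82
tcp_pos: [0.5451, 0.0057, 0.1652]
orientation: [0.95, 0.313, 0.002, -0.007]
wrist_force: [0.6, -0.3, -1.0]
opening: 0.276
finger_force: 58.8
```

Call:
jog_arm(targets=[[0,0,-1,0,0,0,-1],[0,0,-1,0,0,0,-1],[0,0,-1,0,0,0,-1],[0,0,-1,0,0,0,-1],[0,0,-1,0,0,0,-1],[0,0,-1,0,0,0,-1],[0,0,-1,0,0,0,-1],[0,0,-1,0,0,0,-1]])

```text
time: 6.48
tcp_pos: [0.545, 0.0057, 0.1651]
orientation: [0.74, 0.672, 0.005, -0.005]
wrist_force: [-0.0, 0.7, -0.1]
opening: 0.277
finger_force: 58.8
```

Call:
jog_arm(targets=[[0,0,-1,0,0,0,-1],[0,0,-1,0,0,0,-1],[0,0,-1,0,0,0,-1],[0,0,-1,0,0,0,-1],[0,0,-1,0,0,0,-1],[0,0,-1,0,0,0,-1],[0,0,-1,0,0,0,-1],[0,0,-1,0,0,0,-1]])

```text
time: 7.15
tcp_pos: [0.5451, 0.0057, 0.1652]
orientation: [0.403, 0.915, 0.006, -0.003]
wrist_force: [-0.2, -0.5, -1.8]
opening: 0.278
finger_force: 58.8
```

Call:
jog_arm(targets=[[0,0,-1,0,0,0,-1],[0,0,-1,0,0,0,-1],[0,0,-1,0,0,0,-1],[0,0,-1,0,0,0,-1],[0,0,-1,0,0,0,-1],[0,0,-1,0,0,0,-1],[0,0,-1,0,0,0,-1],[0,0,-1,0,0,0,-1]])

```text
time: 7.82
tcp_pos: [0.545, 0.0057, 0.1652]
orientation: [-0.004, 1.0, 0.007, -0.0]
wrist_force: [-0.0, -0.0, -0.3]
opening: 0.276
finger_force: 58.8
```

Call:
jog_arm(targets=[[0,0,-1,0,0,0,-1],[0,0,-1,0,0,0,-1],[0,0,-1,0,0,0,-1],[0,0,-1,0,0,0,-1],[0,0,-1,0,0,0,-1],[0,0,-1,0,0,0,-1],[0,0,-1,0,0,0,-1],[0,0,-1,0,0,0,-1]])

```text
time: 8.48
tcp_pos: [0.545, 0.0057, 0.1651]
orientation: [-0.411, 0.912, 0.006, 0.003]
wrist_force: [-0.6, -0.4, -0.2]
opening: 0.277
finger_force: 58.8
```

```bash
python3 - <<'E'
from station import env;from h import *
import pickle
s=env.state();print(s["joint_positions"].round(3))
s0,c=pickle.load(open("w3.pkl","rb"))
a=onz(c,(117,153),.011,s0);b=onz(c,(450,246),.011,s0);h=np.degrees(np.arctan2(*(a-b)[1::-1]))-90;print(a,b,np.linalg.norm(a-b),h)
plan(s,(.5977-.002,.179,.15),254.6)
E
```

```text
[ 0.003  0.366  0.003  1.208  0.014 -0.844]
[0.59005129 0.17957617 0.011     ] [ 0.51211319 -0.10573251  0.011     ] 0.2957623871008082 -15.278787351063784
t 8.48 turn [ 0.065  0.117 -4.348] shift [-4.513 -0.071  0.379] n 4.53 tcp [0.545  0.0057 0.1651] open 0.277
```

Call:
jog_arm(targets=[[0,0,-1,0,0,0,-1],[0,0,-1,0,0,0,-1],[0,0,-1,0,0,0,-1],[0,0,-1,0,0,0,-1],[0.06,0.11,-0.35,0,0,0,-1],[0,0,0,-0.9,0,0,-1],[0,0,0,-0.9,0,0,-1],[0,0,0,-0.9,0,0,-1]])

```text
time: 9.15
tcp_pos: [0.5746, 0.1104, 0.1656]
orientation: [-0.603, 0.798, -0.0, 0.002]
wrist_force: [0.2, 0.4, -0.5]
opening: 0.279
finger_force: 58.8
```

Call:
jog_arm(targets=[[0,0,0,-0.9,0,0.2,-1],[0,0,0,-0.8,0,0.4,-1],[0,0,0,0,0,0.4,-1],[0,0,0,0,0,0,-1],[0,0,0,0,0,0,-1]])

```text
time: 9.57
tcp_pos: [0.5913, 0.1755, 0.124]
orientation: [-0.604, 0.797, 0.0, -0.0]
wrist_force: [-0.3, -0.2, -0.4]
opening: 0.278
finger_force: 58.9
```

```bash
python3 - <<'E'
from station import env;from h import *
import pickle
s=env.state();c=env.capture("wrist");pickle.dump((s,c),open("w4.pkl","wb"))
print(s["joint_positions"].round(3));plan(s,(.5977-.002,.179,.15),254.7)
cv2.imwrite("pics/w4.png",c["frame"][:,:,::-1])
E
```

```text
[ 0.288  0.533  0.155  1.194  0.    -1.01 ]
t 9.57 turn [ 0.012 -0.002 -0.054] shift [-0.114 -0.083 -0.651] n 0.67 tcp [0.5913 0.1755 0.124 ] open 0.278
```

View pics/w4.png

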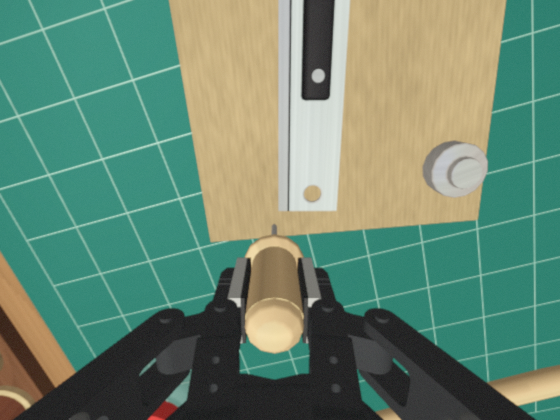

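The view shows the steel edge near-vertical at u≈279, hole-end corner about (279,211), awl point at (274,226).

```bash
cat >> h.py <<'E'
TIP=np.array([-.002,0,.0725])
def edge(c,rows,lo=240,hi=300):
    "sub-pixel u of the brown-to-steel step in each row (R-B falling), robust line u=a*v+b"
    f=cv2.GaussianBlur(c["frame"],(1,5),0).astype(float);x=f[:,:,0]-f[:,:,2];o=[]
    for v in rows:
        r=x[v,lo:hi]
        i=np.argmin(np.convolve(r,[1,1,0,-1,-1],"same")[2:-2])+2
        th=(r[max(0,i-6):i-2].mean()+r[i+3:i+5].mean())/2 if i>6 else r.mean()
        for j in range(max(1,i-3),i+4):
            if j<len(r) and r[j-1]>th>=r[j]:o.append((lo+j-1+(r[j-1]-th)/(r[j-1]-r[j]),v));break
    o=np.array(o);p=np.polyfit(o[:,1],o[:,0],1)
    for _ in range(4):
        k=abs(np.polyval(p,o[:,1])-o[:,0])<1;p=np.polyfit(o[k,1],o[k,0],1)
    return p,k.sum(),len(o)
def rel(s,c,rows,tip_uv=None,ztip=None,**k):
    p,n,m=edge(c,rows,**k)
    A,B=[onz(c,(np.polyval(p,v),v),.011,s) for v in(rows[0],rows[-1])]
    d=(B-A)[:2]/np.linalg.norm((B-A)[:2])   # towards the hole end
    out=np.array([d[1],-d[0]])
    T=s["tcp_pos"]+R.from_quat(s["orientation"]).apply(TIP)
    if tip_uv is not None:T=onz(c,tip_uv,ztip,s)
    print("fit",n,m,"line px",p.round(4),"heading",np.degrees(np.arctan2(d[1],d[0])).round(2)-90,"tip",T.round(4),"gap mm",((T[:2]-A[:2])@out*1e3).round(2))
    return A,d,out,T
E
python3 - <<'E'
import pickle;from h import *
s,c=pickle.load(open("w4.pkl","rb"))
A,d,out,T=rel(s,c,range(5,200))
q=onz(c,(279,211.5),.011,s);print("corner",q.round(4),"tip past corner mm",(T-q)[:2]@d*1e3)
f=c["frame"].astype(int);print((f[:,:,0]-f[:,:,2])[100,265:295],(f[:,:,0]-f[:,:,2])[198:222:2,284])
E
```

```text
fit 195 195 line px [-2.000000e-04  2.778103e+02] heading -15.439999999999998 tip [0.5918 0.1774 0.0515] gap mm 1.64
corner [0.5904 0.1827 0.011 ] tip past corner mm -4.784677561620255
[70 70 69 70 70 71 71 69 69 69 71 67 63 27  3 -1 -1 -2 -1 -1  0  0 -2 -1
  1  0 -2 -2 -2 -2] [ 2  2  3  3  4  4 16 64 69 67 68 69]
```

Call:
jog_arm(targets=[[0,0,0,-0.25,-0.05,0,-1],[0,0,0,0,0,0.3,-1],[0,0,0,0,0,0.3,-1],[0,0,0,0,0,0.2,-1],[0,0,0,0,0,0,-1],[0,0,0,0,0,0,-1]])

```text
time: 10.12
tcp_pos: [0.5968, 0.1851, 0.0929]
orientation: [-0.604, 0.797, 0.0, 0.001]
wrist_force: [0.0, 0.3, -0.4]
opening: 0.277
finger_force: 58.9
```

```bash
python3 - <<'E'
from station import env;from h import *
import pickle
s=env.state();c=env.capture("wrist");pickle.dump((s,c),open("w5.pkl","wb"))
A,d,out,T=rel(s,c,range(5,195))
f=c["frame"].astype(int);g=f[:,:,0]-f[:,:,2]
print(g[200:240:2,286]);print(g[214:236:2,266:286]);plan(s,T,254.6);print(s["wrist_force"])
E
```

```text
fit 190 190 line px [-4.900000e-03  2.834332e+02] heading -15.430000000000007 tip [0.5974 0.1871 0.0204] gap mm 4.74
[ 1  3  3  3  3  9 66 68 69 69 68 68 67 68 67 67 68 67 65 62]
[[66 69 68 65 67 69 68 69 70 71 69 68 67 67 68 68 68 69 68 69]
 [69 68 67 67 68 67 68 68 69 70 68 68 69 69 68 69 69 68 69 70]
 [68 67 67 67 67 68 67 68 68 68 69 66 68 67 68 68 66 69 70 69]
 [69 68 68 68 69 68 66 68 68 67 68 68 68 66 67 68 68 66 69 69]
 [69 67 66 67 67 68 67 67 65 66 68 68 68 67 67 68 66 66 67 69]
 [67 69 65 67 66 66 55 38 33 48 61 66 67 66 68 67 67 68 68 68]
 [67 68 67 68 66 47 23 11  8 13 37 59 68 68 68 67 68 67 68 67]
 [68 68 70 67 66 48 21 11 10 11 25 55 66 67 68 67 68 66 68 68]
 [68 68 67 66 66 43 16 11  8 12 27 56 66 68 67 69 69 68 67 67]
 [67 68 68 67 65 43 16  8  9 12 28 57 66 68 68 69 68 67 68 67]
 [67 69 67 66 63 46 38 39 40 36 40 59 65 66 68 68 69 68 67 67]]
t 10.12 turn [-0.006  0.016 -0.04 ] shift [-5.300e-02 -1.000e-03  1.812e+00] n 1.81 tcp [0.5968 0.1851 0.0929] open 0.277
[ 0.03975149  0.25254172 -0.38593811]
```

Call:
jog_arm(targets=[[0,0,0,0,0.05,0.15,-1],[0,0,0,0,0,0.1,-1],[0,0,0,0,0,0.03,-1],[0,0,0,0,0,0,-1],[0,0,0,0,0,0,-1]])

```text
time: 10.58
tcp_pos: [0.5946, 0.1861, 0.0812]
orientation: [-0.605, 0.796, 0.0, 0.001]
wrist_force: [-0.1, -0.3, -0.7]
opening: 0.274
finger_force: 58.9
```

Call:
jog_arm(targets=[[0,0,0,0,0,0.04,-1],[0,0,0,0,0,0,-1]])

```text
time: 10.75
tcp_pos: [0.595, 0.1862, 0.0798]
orientation: [-0.605, 0.796, 0.0, 0.001]
wrist_force: [0.2, 0.4, 0.4]
opening: 0.271
finger_force: 58.9
```

Call:
jog_arm(targets=[[0,0,0,0,0,0.04,-1],[0,0,0,0,0,0,-1]])

```text
time: 10.92
tcp_pos: [0.5952, 0.1863, 0.0791]
orientation: [-0.605, 0.796, 0.0, 0.002]
wrist_force: [-1.1, -0.2, 3.8]
opening: 0.278
finger_force: 59.7
```

```bash
python3 - <<'E'
from station import env;from h import *
import pickle
s=env.state();c=env.capture("wrist");pickle.dump((s,c),open("w6.pkl","wb"))
A,d,out,T=rel(s,c,range(5,195))
f=c["frame"].astype(int);g=f[:,:,0]-f[:,:,2]
print(g[200:240:2,286]);print(g[214:236:2,266:290]);plan(s,T,254.6);print(s["wrist_force"])
E
```

```text
fit 190 190 line px [-4.400000e-03  2.815197e+02] heading -15.450000000000003 tip [0.5959 0.1884 0.0066] gap mm 3.08
[ 2  2  2  2  3  4  3  3 36 67 66 68 67 69 66 67 67 68 63 60]
[[70 67 67 68 68 70 69 69 68 70 68 68 68 68 62 22  4  3  3  3  3  3  4  3]
 [68 67 67 67 69 70 68 68 69 70 69 68 68 69 65 49 39 40 37 37 36 36 37 36]
 [67 69 68 67 68 68 69 70 70 67 69 68 66 68 69 69 69 68 68 68 67 67 66 67]
 [68 68 69 68 67 68 70 70 69 67 68 67 69 69 67 68 69 69 70 67 66 67 66 66]
 [67 67 68 67 67 67 67 69 68 67 67 67 68 67 68 68 68 69 68 67 68 67 68 68]
 [68 67 67 66 67 64 58 47 40 43 59 67 67 66 69 68 68 70 69 68 67 67 69 68]
 [67 66 67 67 65 50 26 12 10 11 30 59 67 68 67 67 67 67 68 67 69 68 69 68]
 [67 67 67 66 65 46 20 12  6  9 25 56 67 68 67 66 68 68 67 66 66 67 70 70]
 [68 67 67 68 65 46 23 11  8 10 25 55 65 66 69 68 68 68 66 68 67 67 69 69]
 [66 66 67 67 64 46 21 11  9 11 25 56 66 68 66 66 67 68 69 67 67 67 69 70]
 [66 67 67 64 63 46 35 38 39 35 36 57 66 66 65 68 66 69 67 69 68 67 69 71]]
t 10.92 turn [-0.018  0.024 -0.029] shift [-0.055 -0.004  1.812] n 1.81 tcp [0.5952 0.1863 0.0791] open 0.278
[-1.12667853 -0.18199134  3.84034231]
```

```bash
python3 - <<'E'
import pickle;from h import *
s,c=pickle.load(open("w6.pkl","rb"))
p,_,_=edge(c,range(5,195));Rt=R.from_quat(s["orientation"])
for v in(5,100,195,225):
    q=onz(c,(np.polyval(p,v),v),.011,s);print(v,q,Rt.inv().apply(q-s["tcp_pos"])*1e3)
q=onz(c,(273.9,225),.007,s);print(Rt.inv().apply(q-s["tcp_pos"])*1e3)
print(Rt.as_matrix().round(4))
E
```

```text
5 [0.55605323 0.05561183 0.011     ] [136.57507752   2.7648471   67.75465531]
100 [0.56993893 0.10585309 0.011     ] [84.4505448   2.88065527 67.88423776]
195 [0.58671621 0.16655665 0.011     ] [21.47154115  3.02057947 68.0408046 ]
225 [0.59276482 0.18844172 0.011     ] [-1.23388442  3.07102546 68.09725067]
[-2.85497338 -1.74361189 72.11016535]
[[-0.2685 -0.9633  0.0024]
 [-0.9633  0.2685  0.0019]
 [-0.0025 -0.0018 -1.    ]]
```

Call:
jog_arm(targets=[[0,0,0,0,0.03,0,-1],[0,0,0,0,0.025,0,-1],[0,0,0,0,0,0,-1]])

```text
time: 11.22
tcp_pos: [0.5937, 0.1868, 0.0791]
orientation: [-0.605, 0.796, -0.0, 0.002]
wrist_force: [0.7, -0.6, 6.0]
opening: 0.273
finger_force: 59.3
```

```bash
cat > chk.py <<'E'
from station import env;from h import *
import sys
n=int(sys.argv[1]) if len(sys.argv)>1 else 195
s=env.state();c=env.capture("wrist")
A,d,out,T=rel(s,c,range(5,n),(273.87,225),.007)
h=np.array([.5904,.1827]);print("t",s["time"].round(2),"tcp",s["tcp_pos"].round(4),"F",s["wrist_force"].round(1),"ori",s["orientation"].round(4),"toolx head",np.degrees(np.arctan2(*R.from_quat(s["orientation"]).as_matrix()[1::-1,0])).round(2))
f=c["frame"].astype(int);g=70-(f[:,:,0]-f[:,:,2])[227:231,268:280].mean(0);print("tip u",(g@np.arange(268,280)/g.sum()).round(2))
np.save("last.npy",c["frame"])
E
python3 chk.py; python3 -c "
import pickle
a=pickle.load(open('w6.pkl','rb'))[1];b=pickle.load(open('c0.pkl','rb'))['wrist'];print(a['tool_from_camera'],a['cx'],b['cx'])"
```

```text
fit 190 190 line px [-6.000000e-04  2.787443e+02] heading -15.379999999999995 tip [0.5965 0.1892 0.007 ] gap mm 3.47
[[-6.87035819e-04 -9.45109083e-01 -3.26754264e-01  8.41321707e-02]
 [ 9.99999728e-01 -5.61501481e-04 -4.78510917e-04 -1.63388521e-03]
 [ 2.68772011e-04 -3.26754504e-01  9.45109212e-01 -1.42852588e-01]
 [ 0.00000000e+00  0.00000000e+00  0.00000000e+00  1.00000000e+00]] 273.8894350016812 273.8894350016812Traceback (most recent call last):
  File "chk.py", line 6, in <module>
    h=np.array([.5904,.1827]);print("t",s["time"].round(2),"tcp",s["tcp_pos"].round(4),"F",s["wrist_force"].round(1),"ori",s["orientation"].round(4),"toolx head",np.degrees(np.arctan2(*R.from_quat(s["orientation"]).as_matrix()[1::-1,0])).round(2))
                                        ^^^^^^^^^^^^^^^
AttributeError: 'float' object has no attribute 'round'
```

```bash
sed -i 's/s\["time"\].round(2)/round(s["time"],2)/' chk.py
```

Call:
jog_arm(targets=[[0,0,0,0.04,0.005,0,-1],[0,0,0,0.07,0.005,0,-1],[0,0,0,0.08,0.005,0,-1],[0,0,0,0.08,0,0,-1],[0,0,0,0.08,0,0,-1],[0,0,0,0.08,0,0,-1]])

```text
time: 11.77
tcp_pos: [0.5879, 0.1719, 0.079]
orientation: [-0.605, 0.796, 0.001, 0.003]
wrist_force: [1.9, 2.7, 6.0]
opening: 0.28
finger_force: 59.5
```

```bash
python3 chk.py
```

```text
fit 190 190 line px [1.000000e-04 2.762304e+02] heading -15.409999999999997 tip [0.5906 0.1745 0.007 ] gap mm 1.74
t 11.77 tcp [0.5879 0.1719 0.079 ] F [1.9 2.7 6. ] ori [-0.6051  0.7961  0.0013  0.0026] toolx head -105.52
tip u 275.32
```

```bash
python3 -c "
import numpy as np
f=np.load('last.npy').astype(int);print((f[:,:,0]-f[:,:,2])[196:236:2,266:290])"
```

```text
[[68 67 67 68 68 69 68 68 69 65 42 12  2  2  3  3  3  3  3  2  4  4  2  0]
 [68 67 68 69 69 67 69 70 69 67 44 14  4  2  2  2  2  3  2  3  2  2  3  1]
 [68 68 69 69 69 67 68 69 68 66 43 14  3  2  3  3  3  3  2  2  3  0  3 -1]
 [68 67 69 68 69 69 68 68 69 64 44 14  3  2  3  3  3  2  2  3  3  3  3 -1]
 [68 67 67 68 68 68 68 70 69 67 43 14  3  2  4  2  1  2  3  2  2  4  0  1]
 [69 67 68 69 69 70 69 69 69 66 45 14  3  2  4  3  3  2  2  4  3  2  2  0]
 [69 67 69 68 68 67 68 67 69 66 45 15  3  3  3  4  3  3  2  3  3  2  0  0]
 [69 68 69 67 69 68 67 66 66 66 44 14  5  3  2  2  3  3  2  2  2  3  1  0]
 [70 67 68 68 68 67 66 68 66 65 43 15  3  1  3  4  3  2  3  3  4  2  2 -1]
 [67 66 69 68 68 65 66 66 66 64 42 14  4  2  2  3  3  3  3  2  3  3  3  0]
 [69 68 66 67 67 67 69 67 68 64 42 15  5  4  2  2  3  4  4  3  3  4  1  1]
 [70 69 69 68 66 67 67 68 66 64 42 14  4  4  3  3  3  5  4  1  2  3  3  0]
 [70 70 68 65 68 67 66 67 66 65 42 15  4  3  2  3  3  2  2  4  4  3  3  1]
 [69 69 68 67 66 66 67 66 65 65 41 15  5  4  2  3  4  3  3  3  3  2  1 -1]
 [69 67 68 67 65 67 68 65 65 63 43 16  4  2  3  3  3  4  4  3  3  3  1 -2]
 [69 70 68 68 65 53 37 21 15 21 18  8  2  4  4  4  3  3  4  3  4  2  0  0]
 [68 67 70 68 65 42 16 11 11  9  6  3  4  3  4  4  3  4  4  4  5  2  3 -1]
 [69 71 68 69 64 41 15  9  9  7  6  4  5  3  4  4  4  4  5  3  4  3  1 -1]
 [69 68 70 69 65 41 16 11  9 10  6  4  3  4  5  4  4  4  5  4  4  1  1 -1]
 [69 69 68 68 66 46 26 26 26 21 13  8  6  7  7  8  7  7  8  8  8  7  8  2]]
```

Call:
jog_arm(targets=[[0,0,0,0.04,-0.02,0,-1],[0,0,0,0.08,0,0,-1],[0,0,0,0.08,0,0,-1],[0,0,0,0.04,0,0,-1]])

```text
time: 12.15
tcp_pos: [0.5859, 0.162, 0.0789]
orientation: [-0.605, 0.796, 0.001, 0.002]
wrist_force: [0.5, 2.6, 5.0]
opening: 0.276
finger_force: 59.6
```

```bash
python3 chk.py; python3 -c "
import numpy as np
f=np.load('last.npy').astype(int);print((f[:,:,0]-f[:,:,2])[212:236:2,266:290])"
```

```text
fit 190 190 line px [-1.80000e-03  2.77214e+02] heading -15.5 tip [0.5885 0.1645 0.007 ] gap mm 2.14
t 12.15 tcp [0.5859 0.162  0.0789] F [0.5 2.6 5. ] ori [-0.605   0.7962  0.0012  0.0022] toolx head -105.54
tip u 275.28
[[68 68 68 68 68 68 69 69 68 69 64 33  9  4  4  3  3  3  3  2  2  3  2  3]
 [70 68 67 67 68 69 67 69 70 69 64 33 10  3  3  3  3  3  3  3  3  3  3  1]
 [70 69 68 69 67 69 70 70 70 68 65 33 10  2  4  3  3  2  3  3  2  4  5  2]
 [70 68 67 69 70 69 68 69 69 69 64 34  9  3  2  3  4  1  3  4  4  4  3  1]
 [68 68 66 67 67 69 69 68 68 70 64 34  9  4  4  4  3  2  3  4  3  3  3  0]
 [69 69 68 67 69 70 68 68 67 68 65 34 10  3  4  4  4  4  3  3  3  4  2  0]
 [69 70 67 69 68 68 67 63 59 62 62 33 10  4  2  4  3  4  4  3  3  3  4  0]
 [70 70 68 66 67 59 34 17 13 20 40 24  9  3  2  3  4  3  5  3  3  4  4  0]
 [69 69 68 67 65 48 22 11  9 11 21 19  8  3  2  3  3  5  3  3  4  4  3  1]
 [69 69 69 67 65 47 21 10  9 10 19 18  8  4  4  3  4  3  4  4  4  3  2  0]
 [70 67 69 67 64 46 20 11  7 11 18 18  9  5  4  5  3  3  4  3  5  3  4  1]
 [69 70 68 67 64 46 26 27 31 26 25 19 10  5  4  3  5  3  3  4  3  4  3  1]]
```

Call:
jog_arm(targets=[[0,0,0,0.05,-0.008,0,-1],[0,0,0,0.08,0,0,-1],[0,0,0,0.08,0,0,-1],[0,0,0,0.08,0,0,-1],[0,0,0,0.08,0,0,-1],[0,0,0,0.08,0,0,-1],[0,0,0,0.08,0,0,-1],[0,0,0,0.08,0,0,-1]])

```text
time: 12.87
tcp_pos: [0.5798, 0.1389, 0.0789]
orientation: [-0.605, 0.796, 0.001, 0.003]
wrist_force: [0.6, 4.2, 5.1]
opening: 0.274
finger_force: 59.6
```

```bash
python3 chk.py
```

```text
fit 190 190 line px [-1.500000e-03  2.777265e+02] heading -15.430000000000007 tip [0.5825 0.1415 0.007 ] gap mm 2.57
t 12.87 tcp [0.5798 0.1389 0.0789] F [0.6 4.2 5.1] ori [-0.6051  0.7961  0.0014  0.0026] toolx head -105.52
tip u 275.22
```

Call:
jog_arm(targets=[[0,0,0,0.08,0,0,-1],[0,0,0,0.08,0,0,-1],[0,0,0,0.08,0,0,-1],[0,0,0,0.08,0,0,-1],[0,0,0,0.08,0,0,-1],[0,0,0,0.08,0,0,-1],[0,0,0,0.08,0,0,-1],[0,0,0,0.08,0,0,-1]])

```text
time: 13.58
tcp_pos: [0.573, 0.1142, 0.0788]
orientation: [-0.605, 0.796, 0.001, 0.003]
wrist_force: [0.7, 3.8, 6.5]
opening: 0.273
finger_force: 59.6
```

```bash
python3 chk.py
```

```text
fit 190 190 line px [-1.100000e-03  2.776511e+02] heading -15.400000000000006 tip [0.5756 0.1168 0.007 ] gap mm 2.57
t 13.58 tcp [0.573  0.1142 0.0788] F [0.7 3.8 6.5] ori [-0.6052  0.7961  0.0014  0.0026] toolx head -105.52
tip u 275.28
```

Steady at 2.57 mm from needle centre to edge.

Call:
jog_arm(targets=[[0,0,0,0.08,0,0,-1],[0,0,0,0.08,0,0,-1],[0,0,0,0.08,0,0,-1],[0,0,0,0.08,0,0,-1],[0,0,0,0.08,0,0,-1],[0,0,0,0.08,0,0,-1],[0,0,0,0.08,0,0,-1],[0,0,0,0.08,0,0,-1]])

```text
time: 14.3
tcp_pos: [0.5662, 0.0896, 0.0788]
orientation: [-0.605, 0.796, 0.001, 0.003]
wrist_force: [0.9, 4.2, 6.9]
opening: 0.279
finger_force: 59.6
```

Call:
jog_arm(targets=[[0,0,0,0.08,0,0,-1],[0,0,0,0.08,0,0,-1],[0,0,0,0.08,0,0,-1],[0,0,0,0.08,0,0,-1],[0,0,0,0.08,0,0,-1],[0,0,0,0.08,0,0,-1],[0,0,0,0.08,0,0,-1],[0,0,0,0.08,0,0,-1]])

```text
time: 14.97
tcp_pos: [0.5593, 0.065, 0.0788]
orientation: [-0.605, 0.796, 0.001, 0.003]
wrist_force: [1.3, 5.4, 7.3]
opening: 0.28
finger_force: 59.6
```

```bash
python3 chk.py
```

```text
fit 190 190 line px [-1.600000e-03  2.775682e+02] heading -15.439999999999998 tip [0.562  0.0675 0.007 ] gap mm 2.43
t 14.97 tcp [0.5593 0.065  0.0788] F [1.3 5.4 7.3] ori [-0.6052  0.7961  0.0014  0.0028] toolx head -105.51
tip u 275.31
```

Call:
jog_arm(targets=[[0,0,0,0.08,-0.002,0,-1],[0,0,0,0.08,0,0,-1],[0,0,0,0.08,0,0,-1],[0,0,0,0.08,0,0,-1],[0,0,0,0.08,0,0,-1],[0,0,0,0.08,0,0,-1],[0,0,0,0.08,0,0,-1],[0,0,0,0.08,0,0,-1]])

```text
time: 15.68
tcp_pos: [0.5525, 0.0403, 0.0787]
orientation: [-0.605, 0.796, 0.001, 0.003]
wrist_force: [1.7, 4.5, 7.4]
opening: 0.281
finger_force: 59.6
```

Call:
jog_arm(targets=[[0,0,0,0.08,0,0,-1],[0,0,0,0.08,0,0,-1],[0,0,0,0.08,0,0,-1],[0,0,0,0.08,0,0,-1],[0,0,0,0.08,0,0,-1],[0,0,0,0.08,0,0,-1],[0,0,0,0.08,0,0,-1],[0,0,0,0.08,0,0,-1]])

```text
time: 16.35
tcp_pos: [0.5457, 0.0157, 0.0787]
orientation: [-0.605, 0.796, 0.001, 0.003]
wrist_force: [1.0, 4.1, 7.3]
opening: 0.276
finger_force: 59.6
```

```bash
python3 chk.py; python3 -c "
import numpy as np
f=np.load('last.npy').astype(int);print((f[:,:,0]-f[:,:,2])[0:200:4,283])"
```

```text
fit 178 190 line px [-1.300000e-03  2.774725e+02] heading -15.420000000000002 tip [0.5484 0.0182 0.007 ] gap mm 2.4
t 16.35 tcp [0.5457 0.0157 0.0787] F [1.  4.1 7.3] ori [-0.6052  0.7961  0.0014  0.0029] toolx head -105.51
tip u 275.21
[69 71 69 68 68 11 -3 -5 -3 -2 -4 -2 -2 -3 -3 -3 -2 -2 -3 -2 -3 -2 -1 -1
 -1 -2 -2 -2 -1 -1 -1 -2 -2  0  0  1  1  0 -1  1  1  1  0  1  0  2  1  2
  1  1]
```

```bash
sed -i 's/range(5,n)/range(int(sys.argv[2]) if len(sys.argv)>2 else 5,n)/' chk.py
```

Call:
jog_arm(targets=[[0,0,0,0.08,-0.002,0,-1],[0,0,0,0.08,0,0,-1],[0,0,0,0.08,0,0,-1],[0,0,0,0.08,0,0,-1],[0,0,0,0.08,0,0,-1],[0,0,0,0.08,0,0,-1],[0,0,0,0.08,0,0,-1],[0,0,0,0.08,0,0,-1]])

```text
time: 17.07
tcp_pos: [0.5389, -0.009, 0.0786]
orientation: [-0.605, 0.796, 0.001, 0.003]
wrist_force: [0.9, 4.0, 7.4]
opening: 0.279
finger_force: 59.6
```

Call:
jog_arm(targets=[[0,0,0,0.08,0,0,-1],[0,0,0,0.08,0,0,-1],[0,0,0,0.08,0,0,-1],[0,0,0,0.08,0,0,-1],[0,0,0,0.08,0,0,-1],[0,0,0,0.08,0,0,-1],[0,0,0,0.08,0,0,-1],[0,0,0,0.08,0,0,-1]])

```text
time: 17.73
tcp_pos: [0.5321, -0.0336, 0.0786]
orientation: [-0.605, 0.796, 0.001, 0.003]
wrist_force: [0.5, 4.1, 7.9]
opening: 0.276
finger_force: 59.6
```

```bash
python3 chk.py 215 120; python3 -c "
import numpy as np
f=np.load('last.npy').astype(int);print((f[:,:,0]-f[:,:,2])[60:140:2,283])"
```

```text
fit 95 95 line px [-3.30000e-03  2.77762e+02] heading -15.540000000000006 tip [ 0.5347 -0.0311  0.007 ] gap mm 2.28
t 17.73 tcp [ 0.5321 -0.0336  0.0786] F [0.5 4.1 7.9] ori [-0.6052  0.7961  0.0014  0.003 ] toolx head -105.51
tip u 275.2
[67 68 67 68 67 69 69 68 68 66 68 67 68 69 68 69 67 67 68 68 66 68 68 66
 69 47  2 -1 -1 -1 -1 -1  0  0 -1  1  0  0  0  0]
```

Call:
jog_arm(targets=[[0,0,0,0.08,-0.004,0,-1],[0,0,0,0.08,0,0,-1],[0,0,0,0.08,0,0,-1],[0,0,0,0.08,0,0,-1],[0,0,0,0.08,0,0,-1],[0,0,0,0.08,0,0,-1],[0,0,0,0.08,0,0,-1],[0,0,0,0.08,0,0,-1]])

```text
time: 18.45
tcp_pos: [0.5254, -0.0583, 0.0786]
orientation: [-0.605, 0.796, 0.001, 0.003]
wrist_force: [0.6, 4.4, 7.6]
opening: 0.277
finger_force: 59.7
```

Call:
jog_arm(targets=[[0,0,0,0.08,-0.002,0,-1],[0,0,0,0.08,0,0,-1],[0,0,0,0.08,0,0,-1],[0,0,0,0.08,0,0,-1],[0,0,0,0.08,0,0,-1],[0,0,0,0.08,0,0,-1],[0,0,0,0.08,0,0,-1],[0,0,0,0.08,0,0,-1]])

```text
time: 19.12
tcp_pos: [0.5186, -0.0829, 0.0785]
orientation: [-0.605, 0.796, 0.001, 0.003]
wrist_force: [2.2, 4.3, 8.6]
opening: 0.277
finger_force: 59.7
```

```bash
python3 chk.py 220 196; python3 - <<'E'
from h import *
from station import env
f=np.load('last.npy').astype(int);g=(f[:,:,0]-f[:,:,2])[160:220:2,283];print(g);v=160+2*int(np.argmax(g<30))
s=env.state();c=env.capture("wrist");print(v,np.linalg.norm(onz(c,(277,v),.011,s)-onz(c,(274,225),.007,s)))
E
```

```text
fit 24 24 line px [-3.200000e-03  2.779447e+02] heading -15.510000000000005 tip [ 0.5212 -0.0804  0.007 ] gap mm 2.43
t 19.12 tcp [ 0.5186 -0.0829  0.0785] F [2.2 4.3 8.6] ori [-0.6053  0.796   0.0015  0.0031] toolx head -105.51
tip u 275.26
[70 69 70 69 69 69 71 71 70 71 70 70 69 58  5  1  2  2  3  2  3  3  2  2
  2  4  2  3  2  3]
188 0.029725384034768917
```

Call:
jog_arm(targets=[[0,0,0,0.08,-0.002,0,-1],[0,0,0,0.08,0,0,-1],[0,0,0,0.08,0,0,-1],[0,0,0,0.08,0,0,-1],[0,0,0,0.08,0,0,-1],[0,0,0,0.08,0,0,-1],[0,0,0,0.08,0,0,-1],[0,0,0,0.08,0,0,-1]])

```text
time: 19.88
tcp_pos: [0.5118, -0.1075, 0.0785]
orientation: [-0.605, 0.796, 0.001, 0.003]
wrist_force: [1.5, 4.6, 8.1]
opening: 0.276
finger_force: 59.8
```

Call:
jog_arm(targets=[[0,0,0,0.08,0,0,-1],[0,0,0,0.08,0,0,-1],[0,0,0,0.08,0,0,-1],[0,0,0,0.05,0,0,-1],[0,0,0,0,0,0,-1],[0,0,0,0,0,0,-1]])

```text
time: 20.38
tcp_pos: [0.5084, -0.1199, 0.0785]
orientation: [-0.605, 0.796, 0.001, 0.002]
wrist_force: [-0.8, 1.6, 9.6]
opening: 0.279
finger_force: 59.8
```

```bash
python3 - <<'E'
from h import *
from station import env
s=env.state();c=env.capture("wrist");t=env.capture("top");f=c["frame"]
cv2.imwrite("pics/w7.png",cv2.resize(np.hstack([f[120:330,200:350],t["frame"][170:300,190:283].repeat(1,0)[:, :][:130]] if 0 else [f[120:330,180:380]]),None,fx=2.5,fy=2.5)[:,:,::-1])
print(s["tcp_pos"],s["wrist_force"])
E
```

```text
[ 0.50838625 -0.11989542  0.07847658] [-0.83345439  1.58705994  9.56991722]
```

View pics/w7.png

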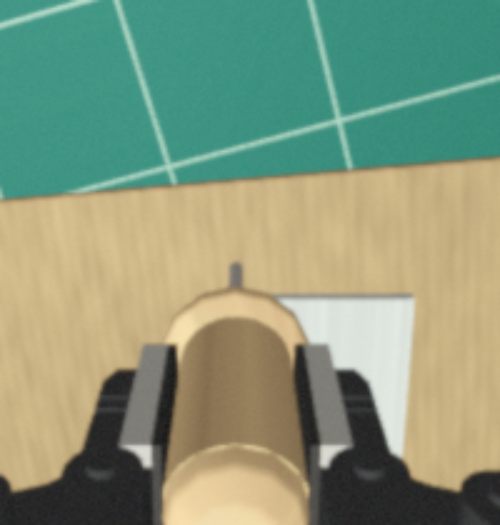

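The view shows the point (235,265 in the crop) past the square end (row 295): the line runs through. Lifting and turning back to the stand heading.

Call:
jog_arm(targets=[[0,0,0,0,0,-0.2,-1],[0,0,0,0,0,-0.5,-1],[0,0,0,0,0,-0.8,-1],[0,0,0,0,0,-0.8,-1],[0,0,0,0,0,-0.7,-1],[0,0,0.9,0,0,0,-1],[0,0,1,0,0,0,-1],[0,0,1,0,0,0,-1]])

```text
time: 21.15
tcp_pos: [0.5067, -0.1206, 0.1976]
orientation: [-0.475, 0.88, 0.001, -0.0]
wrist_force: [-0.9, 0.2, -1.0]
opening: 0.277
finger_force: 59.2
```

Call:
jog_arm(targets=[[0,0,1,0,0,0,-1],[0,0,1,0,0,0,-1],[0,0,1,0,0,0,-1],[0,0,1,0,0,0,-1],[0,0,1,0,0,0,-1],[0,0,1,0,0,0,-1],[0,0,1,0,0,0,-1],[0,0,1,0,0,0,-1]])

```text
time: 21.82
tcp_pos: [0.5062, -0.1205, 0.1965]
orientation: [-0.076, 0.997, 0.001, -0.001]
wrist_force: [-0.2, -0.0, -0.8]
opening: 0.277
finger_force: 58.9
```

Call:
jog_arm(targets=[[0,0,1,0,0,0,-1],[0,0,1,0,0,0,-1],[0,0,1,0,0,0,-1],[0,0,1,0,0,0,-1],[0,0,1,0,0,0,-1],[0,0,1,0,0,0,-1],[0,0,1,0,0,0,-1],[0,0,1,0,0,0,-1]])

```text
time: 22.48
tcp_pos: [0.5062, -0.1205, 0.1965]
orientation: [0.336, 0.942, 0.001, -0.002]
wrist_force: [-0.3, 0.7, 0.4]
opening: 0.275
finger_force: 58.9
```

Call:
jog_arm(targets=[[0,0,1,0,0,0,-1],[0,0,1,0,0,0,-1],[0,0,1,0,0,0,-1],[0,0,1,0,0,0,-1],[0,0,1,0,0,0,-1],[0,0,1,0,0,0,-1],[0,0,1,0,0,0,-1],[0,0,1,0,0,0,-1]])

```text
time: 23.15
tcp_pos: [0.5062, -0.1205, 0.1965]
orientation: [0.69, 0.724, -0.0, -0.002]
wrist_force: [-0.3, 0.0, -1.4]
opening: 0.275
finger_force: 58.9
```

Call:
jog_arm(targets=[[0,0,1,0,0,0,-1],[0,0,1,0,0,0,-1],[0,0,1,0,0,0,-1],[0,0,1,0,0,0,-1],[0,0,1,0,0,0,-1],[0,0,1,0,0,0,-1],[0,0,1,0,0,0,-1],[0,0,1,0,0,0,-1]])

```text
time: 23.82
tcp_pos: [0.5062, -0.1205, 0.1965]
orientation: [0.925, 0.38, -0.001, -0.002]
wrist_force: [0.5, -0.1, -1.0]
opening: 0.278
finger_force: 58.9
```

Call:
jog_arm(targets=[[0,0,1,0,0,0,-1],[0,0,1,0,0,0,-1],[0,0,0,0,0,0,-1]])

```text
time: 24.07
tcp_pos: [0.5064, -0.1206, 0.1966]
orientation: [0.959, 0.283, -0.001, -0.001]
wrist_force: [-0.7, -0.2, -0.8]
opening: 0.281
finger_force: 58.9
```

```bash
python3 - <<'E'
from station import env;from h import *
s=env.state();print(s["joint_positions"].round(3));plan(s,(.4373,-.302,.197),-8.8)
E
```

```text
[-2.350e-01  3.010e-01 -5.000e-03  1.268e+00  2.000e-03  2.332e+00]
t 24.07 turn [-0.027  0.022  6.954] shift [-1.012  4.747 -0.01 ] n 4.85 tcp [ 0.5064 -0.1206  0.1966] open 0.281
```

Call:
jog_arm(targets=[[0,0,1,0,0,0,-1],[0,0,1,0,0,0,-1],[0,0,1,0,0,0,-1],[0,0,1,0,0,0,-1],[0,0,1,0,0,0,-1],[-0.02,0.02,1,0,0,0,-1],[0,0,0.95,0,0,0,-1],[0,0,0,-0.2,0.8,0,-1]])

```text
time: 24.73
tcp_pos: [0.4958, -0.1477, 0.1969]
orientation: [0.997, -0.073, 0.001, -0.001]
wrist_force: [0.1, -1.0, -0.5]
opening: 0.272
finger_force: 59.0
```

Call:
jog_arm(targets=[[0,0,0,-0.2,0.8,0,-1],[0,0,0,-0.2,0.8,0,-1],[0,0,0,-0.2,0.8,0,-1],[0,0,0,-0.2,0.8,0,-1],[0,0,0,0,0.7,0,-1],[0,0,0,0,0,0,-1],[0,0,0,0,0,0,-1],[0,0,0,0,0,0,-1]])

```text
time: 25.4
tcp_pos: [0.4393, -0.3, 0.1969]
orientation: [0.997, -0.075, 0.001, -0.0]
wrist_force: [-0.1, 0.1, -1.0]
opening: 0.275
finger_force: 59.1
```

```bash
python3 - <<'E'
from station import env;from h import *
s=env.state();plan(s,(.4373,-.302,.197),-8.8)
s=env.state();c=env.capture("wrist");f=c["frame"]
cv2.imwrite("pics/w8.png",cv2.resize(f[50:300,180:380],None,fx=2,fy=2)[:,:,::-1])
E
```

```text
t 25.4 turn [-0.01  -0.013  0.03 ] shift [-0.041  0.056 -0.001] n 0.07 tcp [ 0.4393 -0.3     0.1969] open 0.275
```

View pics/w8.png

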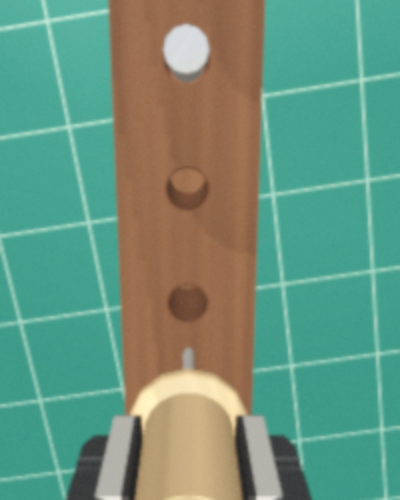

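The point (188,350) lines up with the socket (188,301) both laterally and, by the ray computation, lengthwise; going straight down.

Call:
jog_arm(targets=[[0,0,0,0,0,0.3,-1],[0,0,0,0,0,0.5,-1],[0,0,0,0,0,0.5,-1],[0,0,0,0,0,0.4,-1],[0,0,0,0,0,0.4,-1],[0,0,0,0,0,0.3,-1],[0,0,0,0,0,0.2,-1],[0,0,0,0,0,0.1,-1]])

```text
time: 26.12
tcp_pos: [0.4399, -0.2991, 0.0883]
orientation: [0.997, -0.074, 0.0, -0.0]
wrist_force: [-0.7, 0.2, -0.3]
opening: 0.28
finger_force: 59.1
```

Call:
jog_arm(targets=[[0,0,0,0,0,0.06,-1],[0,0,0,0,0,0.04,-1],[0,0,0,0,0,0,-1]])

```text
time: 26.37
tcp_pos: [0.4406, -0.3007, 0.086]
orientation: [0.997, -0.075, 0.002, 0.0]
wrist_force: [-1.2, 0.4, -0.5]
opening: 0.274
finger_force: 59.1
```

Call:
jog_arm(targets=[[0,0,0,0,0,0.05,-1],[0,0,0,0,0,0.03,-1],[0,0,0,0,0,0,-1],[0,0,0,0,0,0,-1]])

```text
time: 26.7
tcp_pos: [0.4406, -0.301, 0.0829]
orientation: [0.997, -0.076, 0.002, 0.0]
wrist_force: [0.3, 0.2, 1.1]
opening: 0.278
finger_force: 59.6
```

Call:
jog_arm(targets=[[0,0,0,0,0,0.03,-1],[0,0,0,0,0,0,-1],[0,0,0,0,0,0,-1]])

```text
time: 26.95
tcp_pos: [0.4407, -0.301, 0.0828]
orientation: [0.997, -0.076, 0.002, 0.001]
wrist_force: [-2.1, 2.1, 8.6]
opening: 0.276
finger_force: 60.4
```

Call:
jog_arm(targets=[[0,0,0,0,0,0,-0.3],[0,0,0,0,0,0,-0.1],[0,0,0,0,0,0,0.2],[0,0,0,0,0,0,0.4],[0,0,0,0,0,0,0.4],[0,0,0,0,0,0,0.4],[0,0,0,0,0,-0.2,0.4],[0,0,0,0,0,-0.6,0.4]])

```text
time: 27.62
tcp_pos: [0.4377, -0.2991, 0.1104]
orientation: [0.997, -0.076, -0.002, -0.002]
wrist_force: [0.1, -0.5, -0.1]
opening: 0.702
finger_force: 0.0
```

Call:
jog_arm(targets=[[0,0,0,0,0,-0.9,0.4],[0,0,0,0,0,-0.9,0.4],[0,0,0,0,0,-0.9,0.4],[0,0,0,0,0,0,0.4],[0,0,0,0,0,0,0.4]])

```text
time: 28.03
tcp_pos: [0.4414, -0.3017, 0.2246]
orientation: [0.997, -0.076, 0.005, 0.002]
wrist_force: [-0.2, -0.6, -0.8]
opening: 0.706
finger_force: 0.0
```

```bash
python3 - <<'E'
from station import env;from h import *
s=env.state();print(s["joint_positions"].round(3));plan(s,(.526,.0435,.16),74.6)
c=env.capture("wrist");t=env.capture("top");sc=env.capture("scene")
im=np.hstack([cv2.resize(c["frame"][0:300,180:380],None,fx=1.6,fy=1.6),cv2.resize(t["frame"][195:305,390:450],(262,480)),cv2.resize(sc["frame"][215:310,110:160],(218,480))][:3])
im=cv2.resize(im,(800,480));cv2.imwrite("pics/w9.png",im[:,:,::-1])
T=t
for a,ce,k in blobs(T["frame"],(90,10,120),(130,120,255),(205,190,345,260),100)[:1]:print(ce,cv2.boxPoints(cv2.minAreaRect(k)).tolist())
E
```

```text
[-6.000e-01  3.040e-01  7.300e-02  1.330e+00  1.000e-03  2.693e+00]
t 28.03 turn [  0.091  -0.05  -13.88 ] shift [ 8.882 -0.252  1.614] n 9.03 tcp [ 0.4414 -0.3017  0.2246] open 0.706
[274.00159744 226.41259699] [[213.4200897216797, 220.16148376464844], [218.43785095214844, 201.4589385986328], [334.6575927734375, 232.6398468017578], [329.63983154296875, 251.34239196777344]]
```

View pics/w9.png

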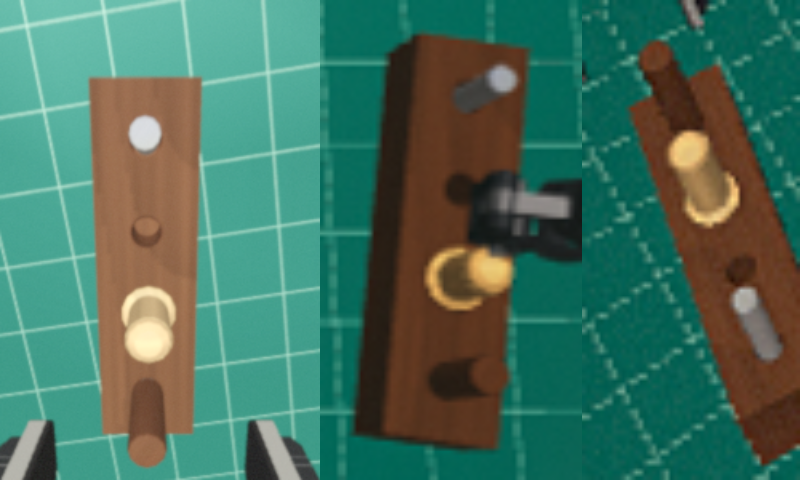

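The awl stands upright back in its own socket, neighbours untouched; the straightedge's outline in the top view is unchanged. Now to the grip bar.

Call:
jog_arm(targets=[[0,0,-1,0,0,0,0.4],[0,0,-1,0,0,0,0.4],[0,0,-1,0,0,0,0.4],[0,0,-1,0,0,0,0.4],[0,0,-1,0,0,0,0.4],[0,0,-1,0,0,0,0.4],[0,0,-1,0,0,0,0.4],[0,0,-1,0,0,0,0.4]])

```text
time: 28.85
tcp_pos: [0.4388, -0.2999, 0.219]
orientation: [0.941, 0.339, 0.0, -0.001]
wrist_force: [0.0, -0.7, 0.5]
opening: 0.703
finger_force: 0.0
```

Call:
jog_arm(targets=[[0,0,-1,0,0,0,0.4],[0,0,-1,0,0,0,0.4],[0,0,-1,0,0,0,0.4],[0,0,-1,0,0,0,0.4],[0,0,-1,0,0,0,0.4],[0,0,-0.88,0,0,0,0.4],[0,0,0,0.8,0,0,0.4],[0,0,0,0.9,0,0,0.4]])

```text
time: 29.52
tcp_pos: [0.4566, -0.2355, 0.2189]
orientation: [0.797, 0.604, -0.0, -0.001]
wrist_force: [0.6, -0.1, 0.6]
opening: 0.702
finger_force: 0.0
```

Call:
jog_arm(targets=[[0,0,0,0.9,0,0,0.4],[0,0,0,0.9,0,0,0.4],[0,0,0,0.9,0,0,0.4],[0,0,0,0.9,0,0.3,0.4],[0,0,0,0.9,0,0.3,0.4],[0,0,0,0.9,0,0.3,0.4],[0,0,0,0.9,0,0.3,0.4],[0,0,0,0.8,0,0.3,0.4]])

```text
time: 30.18
tcp_pos: [0.5324, 0.0408, 0.1588]
orientation: [0.795, 0.606, -0.0, 0.0]
wrist_force: [1.0, -0.6, -0.4]
opening: 0.701
finger_force: 0.0
```

Call:
jog_arm(targets=[[0,0,0,0,0,0,0.4],[0,0,0,0,0,0,0.4],[0,0,0,0,0,0,0.4]])

```text
time: 30.43
tcp_pos: [0.5324, 0.0384, 0.1599]
orientation: [0.795, 0.606, -0.001, 0.001]
wrist_force: [-0.6, -0.6, 0.0]
opening: 0.7
finger_force: 0.0
```

```bash
cat > bar.py <<'E'
from station import env;from h import *
s=env.state();c=env.capture("wrist")
# bar in the wrist image: dark blob inside the strip's surroundings, above the fingers
f=c["frame"];Ri=R.from_quat(s["orientation"]).inv()
b=[x for x in blobs(f,(0,0,0),(180,255,65),(200,0,350,420),150)]
for a,ce,k in b[:3]:
    r=cv2.minAreaRect(k);q=onz(c,r[0],.047,s);print(int(a),ce.round(1),np.round(r[0],1),np.round(r[1],1),round(r[2],1),cv2.boundingRect(k),"world",q.round(4),"tool mm",(Ri.apply(q-s["tcp_pos"])*1e3).round(1))
plan(s,(.526,.0435,.018),74.6);cv2.imwrite("pics/bar.png",f[:,:,::-1])
E
python3 bar.py
```

```text
7249 [281.9 386.7] [274.5 341.5] [155. 149.] 90.0 (200, 264, 150, 156) world [ 0.4957 -0.1035  0.047 ] tool mm [-146.4    2.2  113.1]
2321 [264.2 192.2] [263.5 194. ] [132.  19.] 90.0 (254, 128, 20, 133) world [0.528  0.0492 0.047 ] tool mm [  9.4  -7.2 112.9]
677 [206.1 298.3] [207. 306.] [84. 14.] 90.0 (200, 264, 15, 85) world [ 0.4439 -0.0449  0.047 ] tool mm [-103.6  -63.2  113. ]
t 30.43 turn [0.003 0.015 0.004] shift [ 0.081 -0.188  3.548] n 3.55 tcp [0.5324 0.0384 0.1599] open 0.7
```

View pics/bar.png

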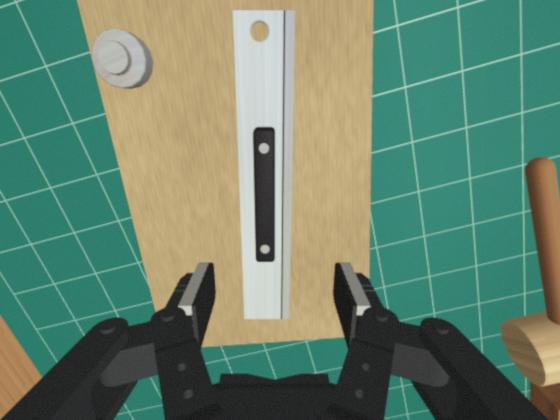

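The bar lies at u≈264 between rows 128 and 261, about 9 mm left of the finger centre line (274).

Call:
jog_arm(targets=[[0,0,0,0.12,-0.2,0.2,0.4],[0,0,0,0,0,0.5,0.4],[0,0,0,0,0,0.6,0.4],[0,0,0,0,0,0.5,0.4],[0,0,0,0,0,0.2,0.4],[0,0,0,0,0,0,0.4],[0,0,0,0,0,0,0.4]])

```text
time: 31.07
tcp_pos: [0.5274, 0.0444, 0.0817]
orientation: [0.796, 0.605, 0.001, 0.001]
wrist_force: [0.6, 0.4, -0.1]
opening: 0.7
finger_force: 0.0
```

```bash
sed -i 's/(.526,.0435,.018)/(.526,.0435,.018)/' bar.py; python3 bar.py; python3 - <<'E'
import cv2,numpy as np
f=cv2.imread("pics/bar.png");g=f.sum(2)//3;print(g[40:420:10,274]);print(g[200,240:320:2]);print(g[240,240:320:2])
E
```

```text
7149 [282.  386.9] [274.5 341. ] [149. 156.] 0.0 (200, 263, 150, 157) world [ 0.5094 -0.0285  0.047 ] tool mm [-75.1   2.   34.7]
4466 [270.6 229.9] [270. 233.] [176.  28.] 90.0 (256, 145, 29, 177) world [0.5287 0.0517 0.047 ] tool mm [ 7.4 -0.8 34.7]
687 [206.2 298.3] [207. 305.] [14. 84.] 0.0 (200, 263, 15, 85) world [0.4738 0.0126 0.047 ] tool mm [-45.  -43.3  34.5]
t 31.07 turn [ 0.03  -0.    -0.017] shift [-0.031 -0.027  1.592] n 1.59 tcp [0.5274 0.0444 0.0817] open 0.7
[211 211 212 212 210 210 210 210 210 208 207  36  52 165 160  52  50  52
  45  48  50  48  44  42  41  44  41 174  41 208 208 208 208 208  64  38
  35  33]
[202 203 207 207 204 202 204 204 121  35  42  47  43  46  51  49  51  50
  51  53  53  48  60 193 208 203 191  88 174 183 179 179 182 171 160 158
 156 157 156 160]
[207 206 205 209 208 205 205 209 172  45  39  42  45  40  49  52  51  50
  49  52  50  41  78 199 208 206 160 126 180 179 179 178 178 163 157 155
 157 155 159 158]
```

Call:
jog_arm(targets=[[0,0,0,0.02,-0.05,0.2,0.4],[0,0,0,0,0,0.4,0.4],[0,0,0,0,0,0.4,0.4],[0,0,0,0,0,0.3,0.4],[0,0,0,0,0,0.2,0.4],[0,0,0,0,0,0.06,0.2],[0,0,0,0,0,0,0],[0,0,0,0,0,0,0]])

```text
time: 31.78
tcp_pos: [0.5264, 0.0467, 0.0194]
orientation: [0.795, 0.606, 0.002, 0.002]
wrist_force: [1.1, 0.1, 1.1]
opening: 0.5
finger_force: 0.0
```

```bash
python3 bar.py; python3 -c "
import cv2;f=cv2.imread('pics/bar.png');g=f.sum(2)//3;print(g[230,150:400:4]);print(g[250,150:400:4])
from station import env;print(env.state()['wrist_force'])"
```

```text
18740 [274.  325.4] [274.5 293. ] [252. 149.] 90.0 (200, 167, 150, 253) world [0.5298 0.0525 0.047 ] tool mm [  6.5   1.9 -27.6]
t 31.78 turn [ 0.041 -0.005  0.   ] shift [-0.08   0.011  0.036] n 0.09 tcp [0.5264 0.0467 0.0194] open 0.5
[150 146 145 147 152 147 151 153 149 151 147 152 144 150 153 156 153 151
 152 199 197 200 203 201 200 182  35  41  44  42  46  47  51  54  50  41
  91 202 187 149 178 176 179 157 154 154 152 156 158 162 157 157 156 154
 161 155 155 151 154 155 157 156 156]
[150 153 149 155 151 152 146 149 151 151 150 153 155 156 158 156 154 153
 151 188 199 198 205 202 201 199  33  43  40  39  44  44  46  49  53  40
 124 202 159 166 178 174 178 158 157 158 156 158 149 156 156 156 156 151
 154 154 154 155 159 158 157 160 156]
[-0.14408784  0.69412419  0.54036731]
```

Call:
jog_arm(targets=[[0,0,0,0,0.01,0,-0.3],[0,0,0,0,0,0,-0.45],[0,0,0,0,0,0,-0.55],[0,0,0,0,0,0,-0.6],[0,0,0,0,0,0,-0.7],[0,0,0,0,0,0,-1],[0,0,0,0,0,0,-1],[0,0,0,0,0,0,-1]], squeeze=70)

```text
time: 32.5
tcp_pos: [0.5264, 0.0466, 0.0194]
orientation: [0.795, 0.606, 0.001, 0.001]
wrist_force: [-0.4, 1.0, 5.2]
opening: 0.195
finger_force: 69.2
```

Call:
jog_arm(targets=[[0,0,0,0,0,0,-1],[0,0,0,0,0,0,-1]])

```text
time: 32.67
tcp_pos: [0.5264, 0.0466, 0.0194]
orientation: [0.795, 0.606, 0.001, 0.001]
wrist_force: [-2.1, 0.8, 5.5]
opening: 0.198
finger_force: 69.2
```

```bash
python3 - <<'E'
from station import env;from h import *
s=env.state();plan(s,(.5264,.0467,.1195),74.6);print(s["wrist_force"],s["finger_force"])
t=env.capture("top")
E
```

```text
t 32.67 turn [ 0.037 -0.005 -0.   ] shift [ 2.000e-03 -2.000e-03 -2.502e+00] n 2.5 tcp [0.5264 0.0466 0.0194] open 0.198
[-2.12690135  0.75751483  5.53964485] 69.15003776550293
```

Call:
jog_arm(targets=[[0,0,0,0,0,-0.1,-1],[0,0,0,0,0,-0.2,-1],[0,0,0,0,0,-0.3,-1],[0,0,0,0,0,-0.4,-1],[0,0,0,0,0,-0.4,-1],[0,0,0,0,0,-0.4,-1],[0,0,0,0,0,-0.4,-1],[0,0,0,0,0,-0.2,-1]])

```text
time: 33.38
tcp_pos: [0.5266, 0.0466, 0.1167]
orientation: [0.796, 0.606, 0.002, 0.002]
wrist_force: [-0.2, 0.6, -2.2]
opening: 0.2
finger_force: 68.5
```

Call:
jog_arm(targets=[[0,0,0,0,0,-0.1,-1],[0,0,0,0,0,0,-1],[0,0,0,0,0,0,-1],[0,0,0,0,0,0,-1],[0,0,0,0,0,0,-1],[0,0,0,0,0,0,-1]])

```text
time: 33.88
tcp_pos: [0.5252, 0.0465, 0.1178]
orientation: [0.795, 0.606, 0.0, 0.001]
wrist_force: [0.4, -0.0, -3.2]
opening: 0.2
finger_force: 68.5
```

```bash
python3 - <<'E'
from station import env;from h import *
s=env.state();plan(s,(.5264,.0467,.1195),74.6);print(s["wrist_force"].round(2),s["wrist_torque"].round(3),s["finger_force"],abs(s["dq"]).max())
c=env.capture("wrist");sc=env.capture("scene");t=env.capture("top")
im=np.hstack([cv2.resize(x["frame"],(400,300)) for x in (c,sc)]);im=np.vstack([im,np.hstack([cv2.resize(t["frame"],(400,300)),cv2.resize(sc["frame"][130:340,130:410],(400,300))])])
cv2.imwrite("pics/fin.png",im[:,:,::-1])
E
```

```text
t 33.88 turn [ 0.014  0.005 -0.   ] shift [ 0.012  0.027 -0.041] n 0.05 tcp [0.5252 0.0465 0.1178] open 0.2
[ 0.41 -0.02 -3.19] [-0.002 -0.015 -0.036] 68.54299664497375 0.006461699601106232
```

View pics/fin.png

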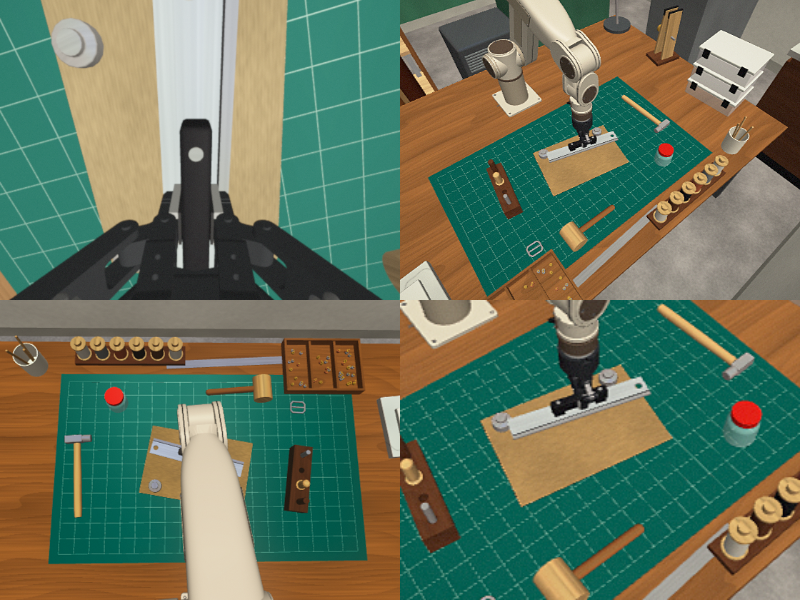

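The pictures show the straightedge held level about 10 cm over the board and everything else in place.

```bash
python3 -c "
from station import env;print(env.hand_in())"
```

```text
the job is handed in; nothing more can be done
None
```

I scribed the line along the full steel edge, put the awl back upright in its socket, and handed the job in at about 34 s, with the straightedge held level about 10 cm above the board and nothing else moved.

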